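# Hang the white tub below the slate board

## Task

Hang the white tub by its hook on the wire loop below the slate board, so that board and tub hang as a chain from the stand. Let go and leave the tub hanging level and still; leave the green tub where it stands.

Things in the scene. Friction and masses are not known exactly. Their poses are not given: they have to be found in the camera images.
- white_tub_handle (a point): Middle of the white tub's oak handle, 34 mm above the tub's underside. The handle is a level bar along x, 92 mm long, 18 mm wide, 20 mm high, from 58 to 150 mm out from the tub's centre; this point is 115 mm out. Axes: x from handle to tub, y across the handle (grip across y from above), z up.
- white_tub_hook (a point): Seat of the white tub's hook: where the middle of the loop's wire lies when it hangs. 105 mm in +x and 116 mm in +z from the handle point, above the centre of mass. Hook of 5 mm brass wire in the x-z plane: stem 18 mm behind (-x), bend just above, tip 18 mm ahead (+x) reaching 28 mm below; open downward, 31 mm clear. Bail top 75 mm below. Axes as the handle.
- loop (a point): Middle of the lower wire (5 mm) of the brass loop under the slate board, 200 mm above the worktop. Clear opening 67 mm wide (y), about 80 mm high from the wire up to the board; the wire runs along y, dipping 4 mm to its middle. Loop and board (94 x 52 x 8 mm) swing as one about a y pin 166 mm above. Axes: x through the loop, away from the robot, towards the stand's post; z up.
- white_tub: White round tub, loose, 0.13 to 0.21 kg, 100 mm across, 45 mm high, 158 mm with its hook. Origin: centre of its underside, axes as its handle; hung, it is 50 mm above the worktop. To hang it, pass the hook tip in +x through the loop, above the wire, then lower about 50 mm. The fixed stand's post is 140 mm behind the loop, its oak foot (16 mm high) below.
- green_tub: The other tub, same shape and size but green, standing on the worktop, to be left alone. Origin at the centre of its underside; its handle points along its -x.

How it is judged (in metres and radians):
At the end, for the whole second after the job is handed in: The white tub hangs from the loop: its hook seat within 15 mm of the middle of the loop's lower wire, its underside more than 35 mm above the worktop, within 14 degrees of upright and moving slower than 0.06 m/s (distance between white_tub_hook and loop below 0.015 m and height (world z) of white_tub above 0.035 m and angle between white_tub's own z axis and vertical below 0.25 rad and linear speed of white_tub below 0.06 m/s); the robot touches nothing.
It fails at once if the green tub is moved more than 30 mm (distance of green_tub from where it was at the start of the episode above 0.03 m).
It also fails if it takes over 48 s, if anything falls off the work surface, if the arm or the gripper's body presses on something with over 40 N, if the wrist force passes 120 N, or if a joint passes its speed limit or range.

## Robot

A 6-joint arm with a two-finger parallel gripper is mounted at the origin on a cart in front of the work surface, level with it; the furniture and walls round the work are solid. World frame = base frame: x ahead of the robot, y to its left, z up, the work surface at z = 0. Lengths are in mm, angles in rad, forces in N, time in s.
With the tool pointing down it reaches from about 325 to 850 mm from the base axis. Payload 4.4 kg.
Tool frame: the origin (TCP) lies between the finger pads; the fingertips stand 25 mm ahead of it and the grasp point (between the pads) lies 6 mm ahead of it; z points along the fingers, y is the line along which they close (so a half turn about z gives the same grasp; the last joint's range is limited). The gripper opens to 94 mm and grips with 3 to 60 N. Pads are 16 mm wide; open, the fingers measure 119 mm over their backs; the gripper's body (75 mm by 177 mm) begins 78 mm behind the grasp point.
Start: joints at [-0.15, 0.207, 1.542, -0, 1.393, -0.15], TCP at [575.002, -0.012, 230.447] pointing down, gripper open.
Joint ranges: [-2.73, 2.73], [-0.86, 2.22], [0.23, 2.46], [-1.11, 4.25], [0.08, 2.63], [-2.82, 2.82]. Speed limits (rad/s): [2.79, 2.79, 3.14, 3.14, 3.14, 3.14].

## Interface

Orientations are given as a rotation vector (axis times angle).
In Python, from workcell import manip, viewer, hand_in gives the robot as it stands. The module is installed in compiled form; this text tells all that it offers.
- The arm moves only by the tool play_rows, never from a script. Its argument "moves" is a list of rows, each a list of 7 numbers: the opening, from 0 (shut) to 1 (fully open), then the shift along the tool's x, y, z each as a share of 25 mm, from -1 to 1, then the turn, a rotation vector about the tool's x, y, z each as a share of 0.15 rad, from -1 to 1. A call has exactly 10 rows; each row shifts and turns the commanded pose from where the row before left it, along the tool's axes as they then stand; what a row does not reach is not made up. A row lasts 1/8 s, in which the tool goes at most 62.5 mm and 10.7 degrees, less where a joint would pass 70% of its speed; a pose out of reach is approached as far as the arm can. A call with a number of a shift or a turn outside -1 to 1 is refused whole. A call with a gripper value outside its range is refused whole. The fingers move at their own pace and stop on an object; "force" is the grip in N (left out, the last holds). Time passes only in rows, so rows that do not move let the fingers close, or fill a call up. It gives the time, the measured TCP pose, the force, the opening and the grip force at its end, in the units of the state.
- manip.read_state(): the state, without advancing time (a new reading comes with each control period).
- viewer.camera(name): name is "scene" or "side" or "wrist"; returns a dict with "img" (480x640x3 uint8, blue, green, red), "fov_y" (degrees; the focal length in pixels is half the picture's height over the tangent of half this angle, whatever the lens; pixels are square), "cx", "cy" (the principal point, pixels), "k1" (the pictures are not rectified: a ray, as slopes to the right and down, at radius r is drawn at 1 + k1 r^2 times it, then the intrinsics apply), "origin" and "orientation" of the camera in the world. Camera axes: x right, y up, looking along -z (the intrinsics and any distortion apply to the point x, -y, -z); pixel columns grow to the right and rows downward; lengths in mm; the calibration is good to about 2 mm. A picture is of the moment at which its call begins. There is no depth.
- hand_in(): hands the job in; it is judged then, once.
The state is a dict: "clock": time; "joint_pos": joint angles; "qd": joint speeds; "effort": joint torques, N m; "position": TCP position; "eef_rot": TCP orientation; "wrist_force": force on the tool from outside, world axes, zero at the start; "torque": the same for the moment, N m; "width": finger opening in mm; "finger_force": force on a finger pad.
Only numpy, scipy, OpenCV 4.12 (cv2) and the standard library are available. Lean on these libraries where they do the work, as an engineer would, in place of code of your own. Each camera call takes 0.05 s, during which the arm holds its last target. There are 200 camera calls.

## Working session

There is one attempt and no reset: what is moved stays moved. The work goes in short steps, Python scripts to look and compute and a tool call to move; the robot and the scene stay as the last step left them, time stands still between calls to the robot, and variables do not carry over. Pictures are saved under pics/ and viewed, at most 11 in all, crops included, and the job is handed in when it is done.

Besides the shell and the picture viewer there is one more tool, called after "Emit:" by a JSON object that holds its "fn" and its "kwargs", one argument or row to a line. play_rows: Moves the arm, as the interface text tells. Its arguments: {"type":"object","properties":{"moves":{"type":"array","items":{"type":"array","items":{"type":"number","minimum":-1,"maximum":1}}},"force":{"type":"number"}},"required":["moves"]}

```bash
mkdir -p pics
cat > h.py <<'E'
import numpy as np, cv2
from scipy.spatial.transform import Rotation as R
from workcell import manip, viewer, hand_in
def cam(n,f=None):
    c=viewer.camera(n)
    if f: cv2.imwrite(f,c['img'])
    return {k:v for k,v in c.items() if k!='img'}, c['img']
def rot(c):
    o=np.array(c['orientation'],float)
    return R.from_rotvec(o).as_matrix() if o.size==3 else o.reshape(3,3)
def K(c):
    f=240/np.tan(np.radians(c['fov_y'])/2)
    return np.array([[f,0,c['cx']],[0,f,c['cy']],[0,0,1.]])
def ray(c,u,v):
    p=cv2.undistortPoints(np.array([[[u,v]]],float),K(c),np.array([c['k1'],0,0,0.]))[0,0]
    d=rot(c)@np.array([p[0],-p[1],-1]); return np.array(c['origin'],float),d/np.linalg.norm(d)
def plane(c,u,v,z):
    o,d=ray(c,u,v); return o+d*(z-o[2])/d[2]
def proj(c,P):
    q=rot(c).T@(np.array(P,float)-np.array(c['origin'])); a,b=q[0]/-q[2],-q[1]/-q[2]
    s=1+c['k1']*(a*a+b*b); k=K(c); return np.array([k[0,0]*a*s+k[0,2],k[0,0]*b*s+k[1,2]])
def tri(L):
    A=0;B=0
    for c,u,v in L:
        o,d=ray(c,u,v); M=np.eye(3)-np.outer(d,d); A=A+M;B=B+M@o
    x=np.linalg.solve(A,B); return x,[np.round(proj(c,x)-[u,v],1) for c,u,v in L]
E
python3 - <<'E'
from h import *
import pickle
D={}
for n in ['scene','side','wrist']:
    c,_=cam(n,f'pics/{n}0.png'); D[n]=c; print(n,c)
pickle.dump(D,open('c0.pkl','wb'))
print(manip.read_state())
E
```

```text
scene {'fov_y': 42.52290311421922, 'cx': 324.08968759074867, 'cy': 236.41943142456998, 'k1': 0.0020189932842083927, 'origin': array([  16.52167506, -672.83745736, 1038.75999112]), 'orientation': array([ 0.68323869, -0.26814439, -0.66388591])}
side {'fov_y': 44.197454367250145, 'cx': 312.23400656691814, 'cy': 245.57306777969154, 'k1': -0.02183200130177326, 'origin': array([  76.18420109, -936.93108745,  555.38441155]), 'orientation': array([ 1.1593906 , -0.28984848, -0.44343965])}
wrist {'fov_y': 64.84299812836257, 'cx': 317.59445595671264, 'cy': 234.7331573181321, 'k1': -0.013062444797817591, 'origin': array([575.66267539,  69.89722324, 382.30993232]), 'orientation': array([-0.24641746,  0.00245938, -0.00046791])}
{'clock': 0.15, 'joint_pos': array([-1.50481410e-01,  2.07220890e-01,  1.54257436e+00, -8.50471826e-06,
        1.39350602e+00, -1.50500436e-01]), 'qd': array([ 0.00192236, -0.00106206, -0.00330646,  0.00311504, -0.00146009,
       -0.0003522 ]), 'effort': array([ 1.45590316e-04, -3.71313965e+01, -2.81812102e+01,  6.98270788e-02,
        3.27237044e-02, -1.05386437e-04]), 'position': array([5.74438418e+02, 8.18428897e-02, 2.29583826e+02]), 'eef_rot': array([-2.22044916e+00, -2.22049475e+00,  1.60170807e-03]), 'wrist_force': array([-0.23845206,  0.11494405,  1.22605477]), 'torque': array([-0.01114127,  0.04156095, -0.00693194]), 'finger_force': 0.0, 'width': 94.00323199390174}
```

View pics/scene0.png

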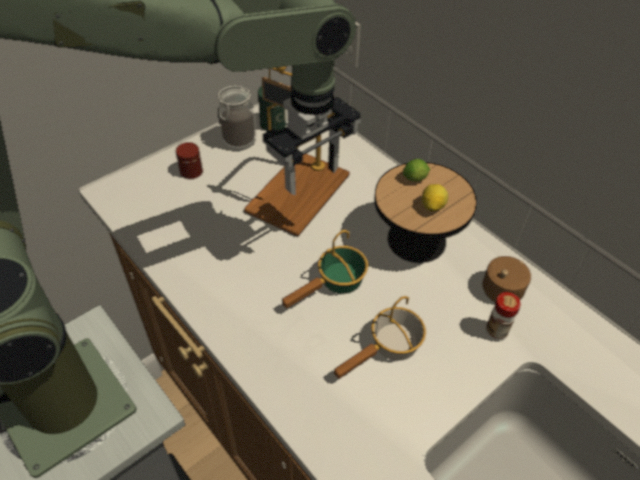

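View pics/side0.png

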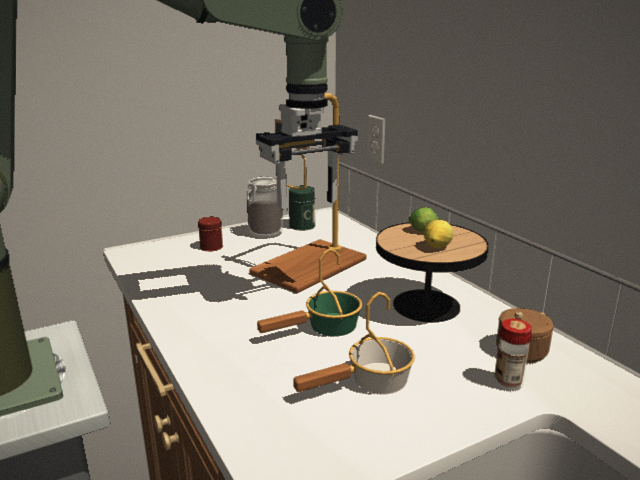

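The scene picture shows the white tub at about (398,330) with its handle running from (337,373) to (376,349). The green tub is at (343,268). The gripper hides the board and loop, and the stand's foot is near (297,195). In the side picture the white handle runs from (296,384) to (352,370). I'll enlarge the white tub in both.

Run:
```python
import cv2,numpy as np
a=cv2.imread('pics/scene0.png')[285:385,325:435]; b=cv2.imread('pics/side0.png')[285:395,285:425]
a=cv2.resize(a,None,fx=5,fy=5,interpolation=3)[:500,:400*2]; b=cv2.resize(b,None,fx=5,fy=5,interpolation=3)
cv2.imwrite('pics/t1.png',cv2.resize(a,None,fx=1,fy=1)); cv2.imwrite('pics/t2.png',b)
```

```text
(no output)
```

View pics/t1.png

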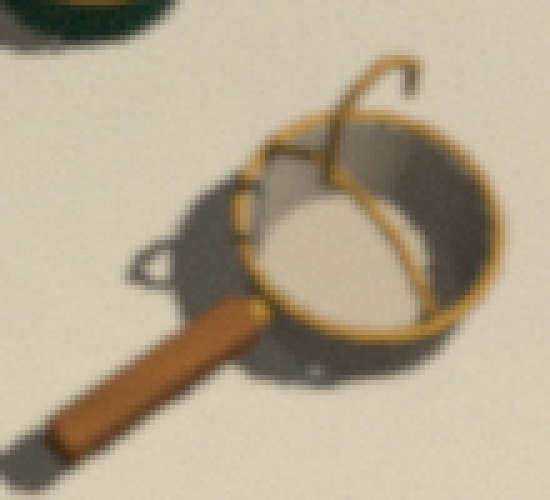

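View pics/t2.png

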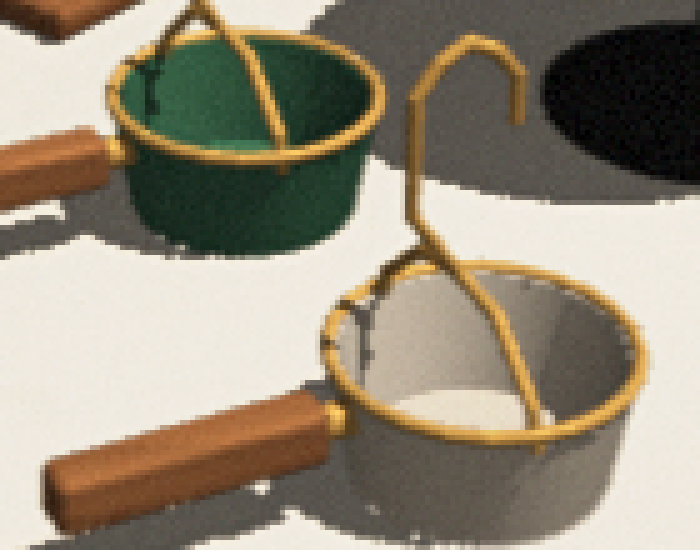

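Both crops agree. In the scene crop the rim ellipse is centred at (371,227), the handle end at (65,440) and the hook tip at (411,92). In the side crop the rim centre is (485,352), the handle end (58,497) and the tip (518,122).

Run:
```python
from h import *
import pickle
D=pickle.load(open('c0.pkl','rb')); s,d=D['scene'],D['side']
S=lambda x,y:(s,325+x/5-.4,285+y/5-.4); T=lambda x,y:(d,285+x/5-.4,285+y/5-.4)
P={}
for n,a,b in [('rim',(371,227),(485,352)),('hend',(65,440),(58,497)),('hin',(253,317),(333,415)),('tip',(411,92),(518,122))]:
    x,e=tri([S(*a),T(*b)]); P[n]=x; print(n,x.round(1),e)
print('rim@45',plane(*S(371,227),45),plane(*T(485,352),45)); print('hend@34',plane(*S(65,440),34),plane(*T(58,497),34))
v=P['rim']-P['hend'];v[2]=0;print(np.linalg.norm(v),np.degrees(np.arctan2(v[1],v[0])))
# foot corners and post base at z=16 in scene
for p in [(308,156),(350,173),(297,231),(247,206),(319,167)]: print(p,plane(s,*p,16).round(0))
for p in [(316,242),(367,258),(297,285),(251,266),(335,247)]: print(p,plane(d,*p,16).round(0))
for p in [(322,95),(336,110),(337,160)]: print(p)
print('green',plane(s,343.5,267.5,45).round(0))
```

```text
rim [ 550.8 -288.    43.2] [array([ 0.2, -0.1]), array([-0.3,  0.1])]
hend [ 405.3 -277.5   32.7] [array([-0.1,  0.1]), array([ 0.2, -0.1])]
hin [ 494.1 -285.7   36.4] [array([ 1. , -0.5]), array([-1.3,  0.4])]
tip [ 560.2 -286.8  122.2] [array([ 0.2, -0.1]), array([-0.3,  0.1])]
rim@45 [ 549.32761789 -288.52257101   45.        ] [ 549.69914373 -290.20156283   45.        ]
hend@34 [ 405.10613838 -278.0743042    34.        ] [ 404.27208911 -279.15415791   34.        ]
145.81054431591951 -4.101806379863541
(308, 156) [749. 229.  16.]
(350, 173) [789. 117.  16.]
(297, 231) [572.  51.  16.]
(247, 206) [532. 184.  16.]
(319, 167) [745. 181.  16.]
(316, 242) [726. 242.  16.]
(367, 258) [780.  98.  16.]
(297, 285) [576.  51.  16.]
(251, 266) [530. 187.  16.]
(335, 247) [750. 191.  16.]
(322, 95)
(336, 110)
(337, 160)
green [ 568. -109.   45.]
```

```bash
cat >> h.py <<'E'
def plan(target,yaw,g,n=10,pose=None,fin=0):
    """straight way to TCP target, tool down with tool x at world yaw (deg); n rows, then padding"""
    st=manip.read_state()
    p,r=(st['position'],R.from_rotvec(st['eef_rot'])) if pose is None else pose
    p=np.array(p,float); y=np.radians(yaw)
    Tm=np.column_stack([[np.cos(y),np.sin(y),0],[np.sin(y),-np.cos(y),0],[0,0,-1]])
    rv=(r.inv()*R.from_matrix(Tm)).as_rotvec()
    rows=[]
    for i in range(n):
        st=(np.array(target)-p)/(n-i)
        m=np.round(r.inv().apply(st)/25,2); w=np.round(rv/n/.15,2)
        assert max(abs(m).max(),abs(w).max())<=1,(m,w)
        p=p+r.apply(m*25); r=r*R.from_rotvec(w*.15); rows.append([g,*m.tolist(),*w.tolist()])
    print(str(rows).replace(' ','')); return p,r
E
python3 - <<'E'
from h import *
q=plan([515,-150,230],176,1,pose=([575,0,230.4],R.from_rotvec(manip.read_state()['eef_rot'])))
q=plan([461.2,-282.2,130],176,1,pose=q)
E
```

```text
[[1,-0.6,-0.24,0.0,-0.0,-0.0,-1.0],[1,-0.56,-0.33,0.0,-0.0,-0.0,-1.0],[1,-0.5,-0.41,0.0,-0.0,-0.0,-1.0],[1,-0.44,-0.48,0.0,-0.0,-0.0,-1.0],[1,-0.36,-0.54,0.0,-0.0,-0.0,-1.0],[1,-0.28,-0.58,0.0,-0.0,-0.0,-1.0],[1,-0.18,-0.62,0.0,-0.0,-0.0,-1.0],[1,-0.09,-0.64,0.01,-0.0,-0.0,-1.0],[1,0.0,-0.64,0.0,-0.0,-0.0,-1.0],[1,0.1,-0.63,0.01,-0.0,-0.0,-1.0]]
[[1,0.18,-0.54,0.4,0.0,-0.0,-0.0],[1,0.18,-0.54,0.4,0.0,-0.0,-0.0],[1,0.18,-0.54,0.4,0.0,-0.0,-0.0],[1,0.18,-0.54,0.4,0.0,-0.0,-0.0],[1,0.18,-0.55,0.4,0.0,-0.0,-0.0],[1,0.17,-0.54,0.4,0.0,-0.0,-0.0],[1,0.18,-0.55,0.4,0.0,-0.0,-0.0],[1,0.17,-0.54,0.4,0.0,-0.0,-0.0],[1,0.18,-0.55,0.4,0.0,-0.0,-0.0],[1,0.17,-0.54,0.4,0.0,-0.0,-0.0]]
```

Emit:
{"fn": "play_rows", "kwargs": {
  "moves": [
    [1,-0.6,-0.24,0,0,0,-1],
    [1,-0.56,-0.33,0,0,0,-1],
    [1,-0.5,-0.41,0,0,0,-1],
    [1,-0.44,-0.48,0,0,0,-1],
    [1,-0.36,-0.54,0,0,0,-1],
    [1,-0.28,-0.58,0,0,0,-1],
    [1,-0.18,-0.62,0,0,0,-1],
    [1,-0.09,-0.64,0,0,0,-1],
    [1,0,-0.64,0,0,0,-1],
    [1,0.1,-0.63,0,0,0,-1]
  ],
  "force": 60
}}

```text
clock: 1.4
position: [514.6, -150.2, 230.0]
eef_rot: [-0.103, -3.139, -0.001]
wrist_force: [0.5, -0.2, 0.3]
width: 94.2
finger_force: 0.0
```

Emit:
{"fn": "play_rows", "kwargs": {
  "moves": [
    [1,0.18,-0.54,0.4,0,0,0],
    [1,0.18,-0.54,0.4,0,0,0],
    [1,0.18,-0.54,0.4,0,0,0],
    [1,0.18,-0.54,0.4,0,0,0],
    [1,0.18,-0.54,0.4,0,0,0],
    [1,0.18,-0.54,0.4,0,0,0],
    [1,0.18,-0.54,0.4,0,0,0],
    [1,0.17,-0.54,0.4,0,0,0],
    [1,0.17,-0.55,0.4,0,0,0],
    [1,0.17,-0.55,0.4,0,0,0]
  ]
}}

```text
clock: 2.65
position: [461.1, -282.9, 129.8]
eef_rot: [0.111, 3.14, -0.0]
wrist_force: [-0.0, 0.2, -0.1]
width: 93.8
finger_force: 0.0
```

Run:
```python
from h import *
import pickle
D={}
D['scene'],a=cam('scene'); D['side'],b=cam('side'); D['wrist'],w=cam('wrist','pics/w1.png')
pickle.dump(D,open('c1.pkl','wb'))
cv2.imwrite('pics/s1.png',a);cv2.imwrite('pics/d1.png',b)
A=cv2.resize(a[40:240,230:360],None,fx=3,fy=3,interpolation=3); B=cv2.resize(b[60:260,240:370],None,fx=3,fy=3,interpolation=3)
cv2.imwrite('pics/loop1.png',np.hstack([A,B]))
s=manip.read_state(); print(s['position'],R.from_rotvec(s['eef_rot']).as_matrix().round(3),s['clock'])
for P in ([405,-278,34],[436,-280,44],[551,-288.5,45]): print(proj(D['wrist'],P).round(0))
```

```text
[ 460.73997991 -282.32733693  129.66253989] [[-0.997  0.072 -0.001]
 [ 0.072  0.997  0.001]
 [ 0.001  0.001 -1.   ]] 2.8
[320. 163.]
[320. 213.]
[320. 373.]
```

View pics/loop1.png

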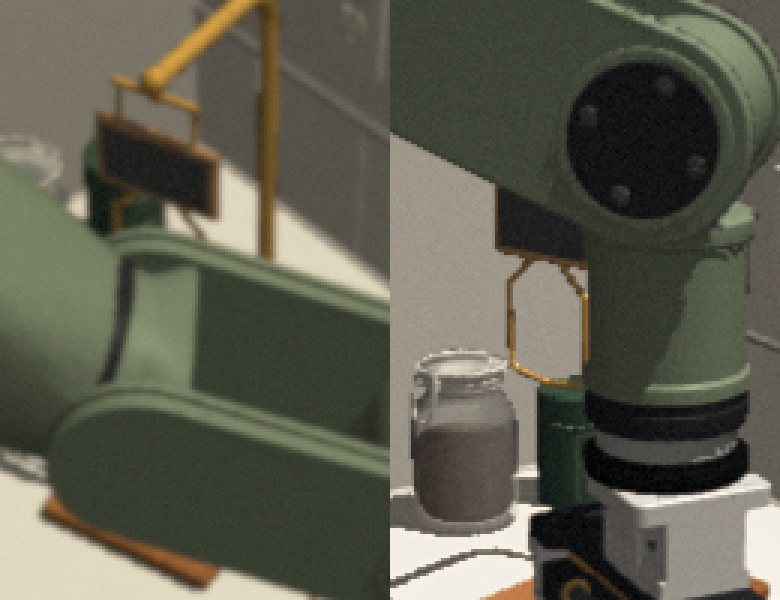

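View pics/w1.png

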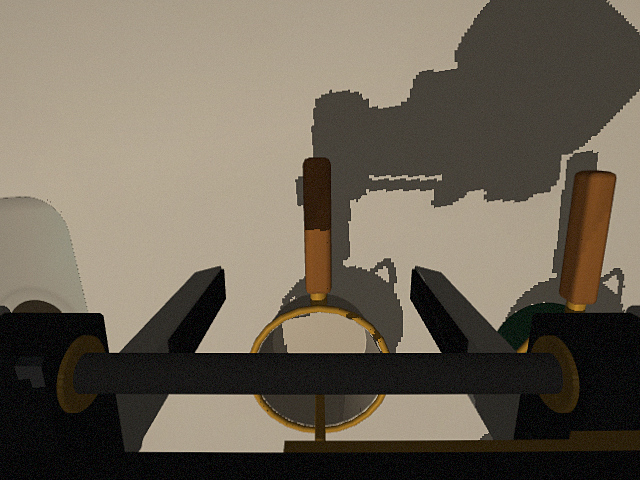

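The loop crop shows the slate board, with the pin running from (113,80) to (197,108) in the scene half. The side half shows the loop's lower wire from (513,373) to about (585,385), partly covered by the wrist. The wrist picture shows the handle centred between the open fingers, from (317,158) to (318,293), with the tub centre at (320,370), as predicted. I'll go down and grip, and compute the loop from the pin.

Run:
```python
from h import *
import pickle
D=pickle.load(open('c1.pkl','rb')); s,d,w=D['scene'],D['side'],D['wrist']
for u,v in [(317,162),(318,290)]: print(plane(w,u,v,44).round(1))
print(plane(w,320,370,45).round(1))
S=lambda x,y:(s,230+x/3,40+y/3); T=lambda x,y:(d,240+(x-390)/3,60+y/3)
a,b=plane(*S(113,80),366),plane(*S(197,108),366); print('pin',a,b,np.linalg.norm(a-b),np.degrees(np.arctan2(*(b-a)[[0,1]]*[1,-1])))
# board bottom corners scene, heights ~280
for p in [(100,183),(215,217)]: print(plane(*S(*p),281).round(0))
for p in [(497,248),(513,373),(548,381)]: print(plane(*T(*p),281 if p[1]<300 else 203).round(0))
plan([461,-282.2,40],176,1,10)
```

```text
[ 403.9 -279.7   44. ]
[ 488.5 -285.2   44. ]
[ 548.9 -288.2   45. ]
pin [600.3448247  166.93375838 366.        ] [622.92680355 109.624828   366.        ] 61.59755895310459 21.506396316299757
[595. 181. 281.]
[632. 104. 281.]
[610. 209. 281.]
[596. 157. 203.]
[608. 127. 203.]
[[1,-0.0,0.0,0.36,0.0,-0.0,-0.0],[1,-0.0,0.0,0.36,0.0,-0.0,-0.0],[1,-0.0,0.0,0.36,0.0,-0.0,-0.0],[1,-0.0,0.0,0.36,0.0,-0.0,-0.0],[1,-0.0,0.0,0.36,0.0,-0.0,-0.0],[1,-0.0,0.0,0.36,0.0,-0.0,-0.0],[1,-0.0,0.0,0.36,0.0,-0.0,-0.0],[1,-0.0,0.0,0.36,0.0,-0.0,-0.0],[1,-0.01,0.0,0.35,0.0,-0.0,-0.0],[1,-0.0,0.0,0.36,0.0,-0.0,-0.0]]
```

Emit:
{"fn": "play_rows", "kwargs": {
  "moves": [
    [1,0,0,0.36,0,0,0],
    [1,0,0,0.36,0,0,0],
    [1,0,0,0.36,0,0,0],
    [1,0,0,0.36,0,0,0],
    [1,0,0,0.36,0,0,0],
    [1,0,0,0.36,0,0,0],
    [1,0,0,0.36,0,0,0],
    [1,0,0,0.36,0,0,0],
    [1,0,0,0.36,0,0,0],
    [1,0,0,0.36,0,0,0]
  ]
}}

```text
clock: 4.05
position: [461.4, -282.0, 39.9]
eef_rot: [0.111, 3.14, -0.0]
wrist_force: [0.7, -0.5, 0.4]
width: 94.3
finger_force: 0.0
```

Emit:
{"fn": "play_rows", "kwargs": {
  "moves": [
    [0,0,0,0,0,0,0],
    [0,0,0,0,0,0,0],
    [0,0,0,0,0,0,0],
    [0,0,0,0,0,0,0],
    [0,0,0,0,0,0,0],
    [0,0,0,0,0,0,0],
    [0,0,0,0,0,0,0],
    [0,0,0,0,0,0,0],
    [0,0,0,0,0,0,0],
    [0,0,0,0,0,0,0]
  ],
  "force": 60
}}

```text
clock: 5.3
position: [461.4, -281.9, 40.4]
eef_rot: [-0.111, -3.14, -0.0]
wrist_force: [-0.4, -0.2, 0.4]
width: 17.4
finger_force: 60.0
```

Emit:
{"fn": "play_rows", "kwargs": {
  "moves": [
    [0,0,0,-0.4,0,0,0],
    [0,0,0,-0.8,0,0,0],
    [0,0,0,-0.9,0,0,0],
    [0,0,0,-0.9,0,0,0],
    [0,0,0,-0.9,0,0,0],
    [0,0,0,-0.9,0,0,0],
    [0,0,0,-0.9,0,0,0],
    [0,0,0,-0.9,0,0,0],
    [0,0,0,-0.8,0,0,0],
    [0,0,0,-0.4,0,0,0]
  ]
}}

```text
clock: 6.55
position: [461.6, -282.1, 236.9]
eef_rot: [0.111, 3.138, -0.002]
wrist_force: [-0.1, 0.6, -1.5]
width: 17.6
finger_force: 60.0
```

Run:
```python
from h import *
s=manip.read_state(); print(s['position'],s['width'],s['wrist_force'])
q=plan([448,-107,235],189,0)
q=plan([435,68,235],202,0,pose=q)
```

```text
[ 461.56444109 -282.14413197  236.90613904] 17.573758465748583 [-0.06839214  0.56121275 -1.48215393]
[[0,0.1,0.69,0.01,-0.0,0.0,-0.15],[0,0.09,0.7,0.01,-0.0,0.0,-0.15],[0,0.07,0.7,0.01,-0.0,0.0,-0.15],[0,0.06,0.7,0.01,-0.0,0.0,-0.15],[0,0.04,0.7,0.0,-0.0,0.0,-0.15],[0,0.03,0.7,0.01,-0.0,0.0,-0.15],[0,0.01,0.7,0.0,-0.0,0.0,-0.15],[0,-0.01,0.71,0.01,-0.0,0.0,-0.15],[0,-0.02,0.7,0.0,-0.0,0.0,-0.15],[0,-0.04,0.7,0.01,-0.0,0.0,-0.15]]
[[0,-0.06,0.7,-0.0,-0.0,0.0,-0.15],[0,-0.07,0.7,-0.0,-0.0,0.0,-0.15],[0,-0.09,0.7,-0.0,-0.0,0.0,-0.15],[0,-0.1,0.69,-0.0,-0.0,0.0,-0.15],[0,-0.12,0.69,-0.0,-0.0,0.0,-0.15],[0,-0.13,0.69,-0.0,-0.0,0.0,-0.15],[0,-0.15,0.69,-0.0,-0.0,0.0,-0.15],[0,-0.17,0.68,-0.0,-0.0,0.0,-0.15],[0,-0.18,0.68,-0.01,-0.0,0.0,-0.15],[0,-0.2,0.67,-0.0,-0.0,0.0,-0.15]]
```

Emit:
{"fn": "play_rows", "kwargs": {
  "moves": [
    [0,0.1,0.35,0,0,0,-0.15],
    [0,0.09,0.7,0,0,0,-0.15],
    [0,0.07,0.7,0,0,0,-0.15],
    [0,0.06,0.7,0,0,0,-0.15],
    [0,0.04,0.7,0,0,0,-0.15],
    [0,0.03,0.7,0,0,0,-0.15],
    [0,0.01,0.7,0,0,0,-0.15],
    [0,0,0.7,0,0,0,-0.15],
    [0,-0.02,0.7,0,0,0,-0.15],
    [0,-0.04,0.7,0,0,0,-0.15]
  ]
}}

```text
clock: 7.8
position: [446.9, -114.5, 235.5]
eef_rot: [-0.244, 3.132, -0.0]
wrist_force: [0.4, 0.2, -2.2]
width: 17.6
finger_force: 60.0
```

Emit:
{"fn": "play_rows", "kwargs": {
  "moves": [
    [0,-0.06,0.7,0,0,0,-0.15],
    [0,-0.07,0.7,0,0,0,-0.15],
    [0,-0.09,0.7,0,0,0,-0.15],
    [0,-0.1,0.7,0,0,0,-0.15],
    [0,-0.12,0.7,0,0,0,-0.15],
    [0,-0.13,0.7,0,0,0,-0.15],
    [0,-0.15,0.7,0,0,0,-0.15],
    [0,-0.17,0.7,0,0,0,-0.15],
    [0,-0.18,0.7,0,0,0,-0.15],
    [0,-0.2,0.4,0,0,0,-0.15]
  ]
}}

```text
clock: 9.05
position: [435.7, 56.2, 235.4]
eef_rot: [0.596, -3.085, -0.0]
wrist_force: [-1.1, -0.5, -2.1]
width: 17.9
finger_force: 60.0
```

Run:
```python
from h import *
import pickle
D={}
D['scene'],a=cam('scene','pics/s2.png'); D['side'],b=cam('side','pics/d2.png')
D['st']=manip.read_state(); pickle.dump(D,open('c2.pkl','wb'))
def crop(c,im,f=4):
    u=proj(c,[590,130,230]); x,y=int(u[0])-70,int(u[1])-75; print(x,y)
    return cv2.resize(im[y:y+150,x:x+100],None,fx=4,fy=4,interpolation=3)
A=crop(D['scene'],a);B=crop(D['side'],b)
cv2.imwrite('pics/z2.png',np.hstack([A,B]))
print(D['st']['position'],R.from_rotvec(D['st']['eef_rot']).as_matrix().round(3))
```

```text
207 59
214 100
[435.96128349  56.0295858  235.47525986] [[-0.928 -0.372  0.   ]
 [-0.372  0.928  0.   ]
 [-0.    -0.    -1.   ]]
```

View pics/z2.png

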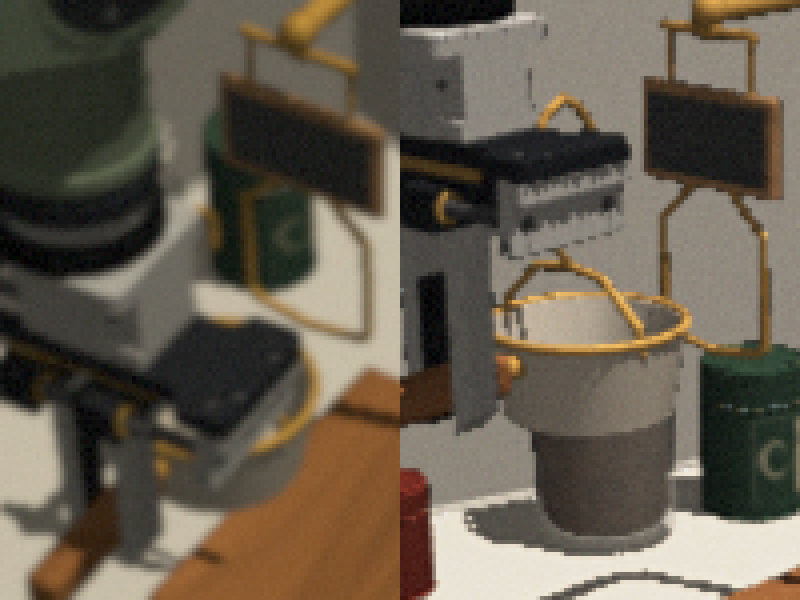

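The crop (scene left, side right) shows the loop clearly. In the scene half its lower corners are at (253,293) and (365,336). In the side half the right corner is at (765,350), with the board corners at (646,80), (782,98), (648,172) and (782,198). The tub hangs level in the grip, with its rim centred near (592,322).

Run:
```python
from h import *
import pickle
D=pickle.load(open('c2.pkl','rb')); s,d=D['scene'],D['side']
S=lambda x,y:(s,207+(x-1.5)/4,59+(y-1.5)/4); T=lambda x,y:(d,214+(x-401.5)/4,100+(y-1.5)/4)
P=[]
for n,a,b in [('TL',(222,76),(646,80)),('TR',(384,130),(782,98)),('BL',(222,166),(646,173)),('BR',(382,214),(782,198)),('loopR',(365,337),(766,350)),('loopRtop',(367,245),(766,235)),('pinL',(244,30),(665,24)),('pinR',(355,68),(752,38)),('rimtip',(0,0),(0,0))][:-1]:
    x,e=tri([S(*a),T(*b)]); P.append(x); print(n,x.round(1),e[0])
for a,b in [(1,0),(3,2),(7,6)]:
    v=P[a]-P[b]; print(np.linalg.norm(v).round(1),np.degrees(np.arctan2(v[0],-v[1])).round(1),((P[a]+P[b])/2).round(1))
print('scene wire',[plane(*S(*p),z).round(1) for p,z in [((253,293),204),((303,322),200),((365,337),204)]])
print('side wire',[plane(*T(*p),z).round(1) for p,z in [((712,348),200),((766,350),204)]])
# tub predicted
p=D['st']['position'];y=np.arctan2(.372,.928);ax=np.array([np.cos(y),np.sin(y),0])
c=p+ax*89+[0,0,5]; side=np.array([-ax[1],ax[0],0])
f=lambda q:(lambda w:((w[0]-214)*4+401.5,(w[1]-100)*4+1.5))(proj(d,q))
print('rim pred',[np.round(f(c+52*(ax*np.cos(t)+side*np.sin(t)))) for t in np.arange(0,6.3,np.pi/4)])
k=p+ax*79+[0,0,110]; print('hook top',np.round(f(k+[0,0,5])),'tip',np.round(f(k+ax*18-[0,0,28])),'bail',np.round(f(k-[0,0,75])))
```

```text
TL [596.9 181.8 335.4] [ 0.4 -0.2]
TR [630.6  96.9 336.4] [ 0.6 -0.3]
BL [591.8 177.4 287.7] [ 1.  -0.4]
BR [631.   99.1 285.6] [ 0.7 -0.3]
loopR [625.2 107.3 204.8] [ 0.7 -0.3]
loopRtop [624.6 104.  266.5] [ 0.6 -0.2]
pinL [602.8 169.3 365.3] [ 0.3 -0.2]
pinR [624.2 112.5 364.6] [-0.1  0.1]
91.3 21.7 [613.8 139.3 335.9]
87.6 26.6 [611.4 138.3 286.7]
60.7 20.6 [613.5 140.9 365. ]
scene wire [array([600.5, 173.2, 204. ]), array([609.3, 141.8, 200. ]), array([624.1, 108.2, 204. ])]
side wire [array([612. , 140.1, 200. ]), array([628.7, 110.7, 204. ])]
rim pred [array([658., 299.]), array([585., 293.]), array([511., 303.]), array([478., 325.]), array([509., 345.]), array([588., 351.]), array([665., 340.]), array([693., 318.]), array([658., 299.])]
hook top [562.  97.] tip [591. 161.] bail [569. 265.]
```

Run:
```python
from h import *
q=plan([487,90.5,138],201.5,0)
q=plan([538,110.7,138],201.5,0,pose=q)
```

```text
[[0,-0.24,0.05,0.39,-0.0,0.0,0.0],[0,-0.24,0.05,0.39,-0.0,0.0,0.0],[0,-0.24,0.05,0.39,-0.0,0.0,0.0],[0,-0.24,0.05,0.39,-0.0,0.0,0.0],[0,-0.24,0.05,0.39,-0.0,0.0,0.0],[0,-0.24,0.05,0.39,-0.0,0.0,0.0],[0,-0.24,0.05,0.39,-0.0,0.0,0.0],[0,-0.24,0.06,0.39,-0.0,0.0,0.0],[0,-0.24,0.05,0.39,-0.0,0.0,0.0],[0,-0.25,0.06,0.39,-0.0,0.0,0.0]]
[[0,-0.22,-0.0,-0.0,-0.0,0.0,0.0],[0,-0.22,-0.0,-0.0,-0.0,0.0,0.0],[0,-0.22,-0.0,-0.0,-0.0,0.0,0.0],[0,-0.22,-0.0,-0.0,-0.0,0.0,0.0],[0,-0.22,-0.0,-0.0,-0.0,0.0,0.0],[0,-0.22,-0.0,-0.0,-0.0,0.0,0.0],[0,-0.22,-0.0,-0.0,-0.0,0.0,0.0],[0,-0.22,-0.0,-0.0,-0.0,0.0,0.0],[0,-0.22,-0.01,-0.0,-0.0,0.0,0.0],[0,-0.21,-0.0,-0.0,-0.0,0.0,0.0]]
```

Emit:
{"fn": "play_rows", "kwargs": {
  "moves": [
    [0,-0.24,0.05,0.39,0,0,0],
    [0,-0.24,0.05,0.39,0,0,0],
    [0,-0.24,0.05,0.39,0,0,0],
    [0,-0.24,0.05,0.39,0,0,0],
    [0,-0.24,0.05,0.39,0,0,0],
    [0,-0.24,0.05,0.39,0,0,0],
    [0,-0.24,0.05,0.39,0,0,0],
    [0,-0.24,0.05,0.39,0,0,0],
    [0,-0.24,0.05,0.39,0,0,0],
    [0,-0.24,0.05,0.39,0,0,0]
  ]
}}

```text
clock: 10.4
position: [487.4, 89.1, 137.3]
eef_rot: [-0.592, 3.085, -0.0]
wrist_force: [-0.4, -0.3, -2.5]
width: 17.5
finger_force: 60.0
```

Run:
```python
from h import *
import pickle
D={}
D['scene'],a=cam('scene','pics/s3.png'); D['side'],b=cam('side','pics/d3.png')
D['st']=manip.read_state(); pickle.dump(D,open('c3.pkl','wb'))
def crop(c,im):
    u=proj(c,[590,130,230]); x,y=int(u[0])-60,int(u[1])-75
    return cv2.resize(im[y:y+120,x:x+100],None,fx=4,fy=4,interpolation=3)
cv2.imwrite('pics/z3.png',np.hstack([crop(D['scene'],a),crop(D['side'],b)]))
print(D['st']['position'],np.degrees(R.from_rotvec(D['st']['eef_rot']).as_euler('zyx')))
```

```text
[486.56515523  89.09023041 136.58599402] [ 1.58255452e+02 -1.32922814e-01 -1.79996759e+02]
```

View pics/z3.png

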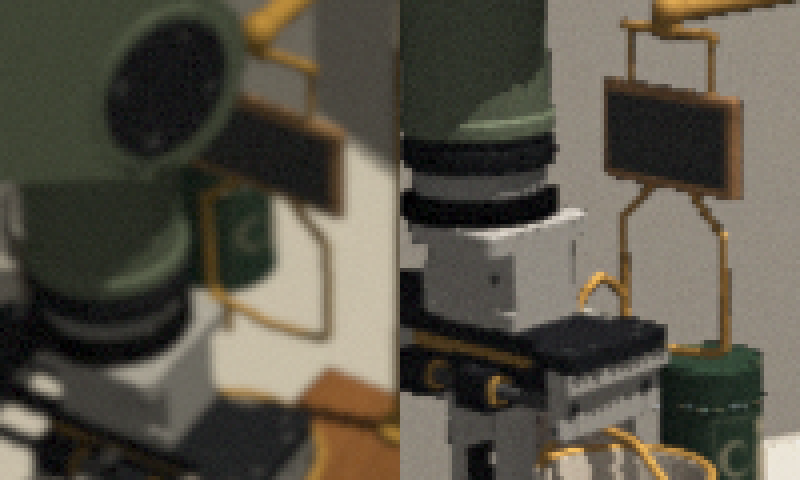

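The side half shows the hook top at about (602,275), just in front of the loop's left wire, below the board's bottom edge and above the lower wire. The height and lateral position match the plan, so I insert 55 mm along the axis.

Emit:
{"fn": "play_rows", "kwargs": {
  "moves": [
    [0,-0.22,0.01,0,0,0,0],
    [0,-0.22,0.01,0,0,0,0],
    [0,-0.22,0.01,0,0,0,0],
    [0,-0.22,0.01,0,0,0,0],
    [0,-0.22,0.01,0,0,0,0],
    [0,-0.22,0.01,0,0,0,0],
    [0,-0.22,0,0,0,0,0],
    [0,-0.22,0,0,0,0,0],
    [0,-0.22,0,0,0,0,0],
    [0,-0.22,0,0,0,0,0]
  ]
}}

```text
clock: 11.75
position: [537.9, 110.7, 137.9]
eef_rot: [0.592, -3.085, -0.0]
wrist_force: [0.3, -0.6, -1.9]
width: 17.6
finger_force: 60.0
```

Run:
```python
from h import *
D={}
D['scene'],a=cam('scene','pics/s4.png'); D['side'],b=cam('side','pics/d4.png')
def crop(c,im):
    u=proj(c,[600,130,200]); x,y=int(u[0])-50,int(u[1])-75
    print(x,y);return cv2.resize(im[y:y+120,x:x+100],None,fx=4,fy=4,interpolation=3)
cv2.imwrite('pics/z4.png',np.hstack([crop(D['scene'],a),crop(D['side'],b)]))
s=manip.read_state();p=s['position'];print(p,s['wrist_force'])
ax=np.array([.93,.367,0]);k=p+ax*80+[0,0,110]
print('pred hook top,tip,seat side',[proj(D['side'],q).round(1) for q in (k+[0,0,5],k+ax*18-[0,0,28],k)], 'wire mid',proj(D['side'],[612.5,140,200]))
```

```text
232 68
238 113
[538.21144596 110.72807884 138.01676727] [-0.9884629  -0.82113428 -1.01660189]
pred hook top,tip,seat side [array([291.4, 162. ]), array([297.3, 175.6]), array([291.4, 164.4])] wire mid [291.85498033 186.59952556]
```

View pics/z4.png

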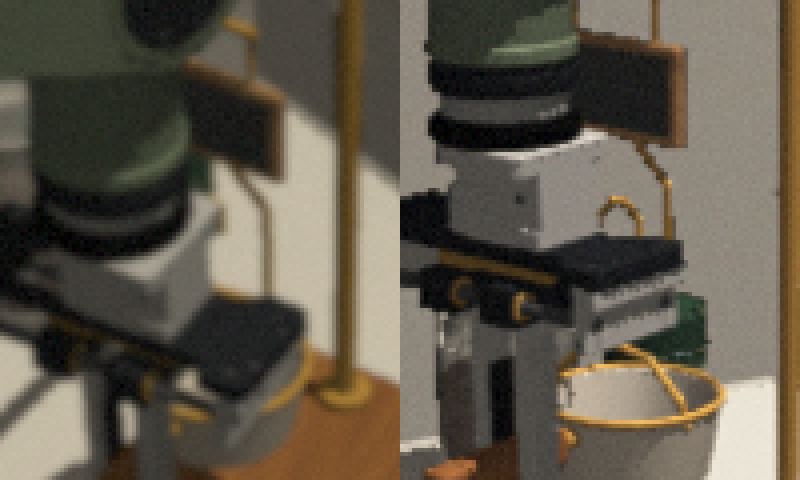

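The side half shows the hook top at (620,198) inside the loop, within 2 px of the prediction. The loop's right wire is unmoved, so nothing touched on the way in. I lower now.

Emit:
{"fn": "play_rows", "kwargs": {
  "moves": [
    [0,0,0,0.18,0,0,0],
    [0,0,0,0.18,0,0,0],
    [0,0,0,0.18,0,0,0],
    [0,0,0,0.18,0,0,0],
    [0,0,0,0.18,0,0,0],
    [0,0,0,0.18,0,0,0],
    [0,0,0,0.18,0,0,0],
    [0,0,0,0.18,0,0,0],
    [0,0,0,0.18,0,0,0],
    [0,0,0,0.1,0,0,0]
  ]
}}

```text
clock: 13.1
position: [537.4, 110.6, 94.6]
eef_rot: [0.592, -3.085, -0.0]
wrist_force: [0.0, -0.3, -2.7]
width: 17.5
finger_force: 60.0
```

Emit:
{"fn": "play_rows", "kwargs": {
  "moves": [
    [0,0,0,0.04,0,0,0],
    [0,0,0,0.04,0,0,0],
    [0,0,0,0.04,0,0,0],
    [0,0,0,0.04,0,0,0],
    [0,0,0,0,0,0,0],
    [0,0,0,0,0,0,0],
    [0,0,0,0,0,0,0],
    [0,0,0,0,0,0,0],
    [0,0,0,0,0,0,0],
    [0,0,0,0,0,0,0]
  ]
}}

```text
clock: 14.35
position: [537.9, 110.6, 91.2]
eef_rot: [-0.592, 3.085, -0.0]
wrist_force: [-0.9, -0.2, 3.2]
width: 17.8
finger_force: 60.0
```

Emit:
{"fn": "play_rows", "kwargs": {
  "moves": [
    [0,0,0,-0.02,0,0,0],
    [0,0,0,-0.01,0,0,0],
    [0,0,0,0,0,0,0],
    [0,0,0,0,0,0,0],
    [0,0,0,0,0,0,0],
    [0,0,0,0,0,0,0],
    [0,0,0,0,0,0,0],
    [0,0,0,0,0,0,0],
    [0,0,0,0,0,0,0],
    [0,0,0,0,0,0,0]
  ],
  "force": 20
}}

```text
clock: 15.6
position: [537.5, 110.6, 91.7]
eef_rot: [0.592, -3.085, -0.0]
wrist_force: [0.4, -0.5, -1.8]
width: 18.3
finger_force: 20.0
```

Emit:
{"fn": "play_rows", "kwargs": {
  "moves": [
    [0,0,0,0.01,0,0,0],
    [0,0,0,0,0,0,0],
    [0.22,0,0,0,0,0,0],
    [0.24,0,0,0,0,0,0],
    [0.28,0,0,0,0,0,0],
    [0.34,0,0,0,0,0,0],
    [0.4,0,0,0,0,0,0],
    [0.5,0,0,0,0,0,0],
    [0.5,0,0,0,0,0,0],
    [0.5,0,0,0,0,0,0]
  ],
  "force": 10
}}

```text
clock: 16.85
position: [537.5, 110.6, 91.4]
eef_rot: [0.592, -3.085, -0.0]
wrist_force: [0.5, 0.1, -0.1]
width: 47.2
finger_force: 0.0
```

Run:
```python
from h import *
D={}
D['scene'],a=cam('scene','pics/s5.png'); D['side'],b=cam('side','pics/d5.png')
def crop(c,im):
    u=proj(c,[590,130,170]); x,y=int(u[0])-65,int(u[1])-75
    return cv2.resize(im[y:y+150,x:x+100],None,fx=4,fy=4,interpolation=3)
cv2.imwrite('pics/z5.png',np.hstack([crop(D['scene'],a),crop(D['side'],b)]))
print(manip.read_state()['width'],manip.read_state()['position'])
```

```text
46.79415318009357 [537.57650471 110.56817602  91.43734109]
```

View pics/z5.png

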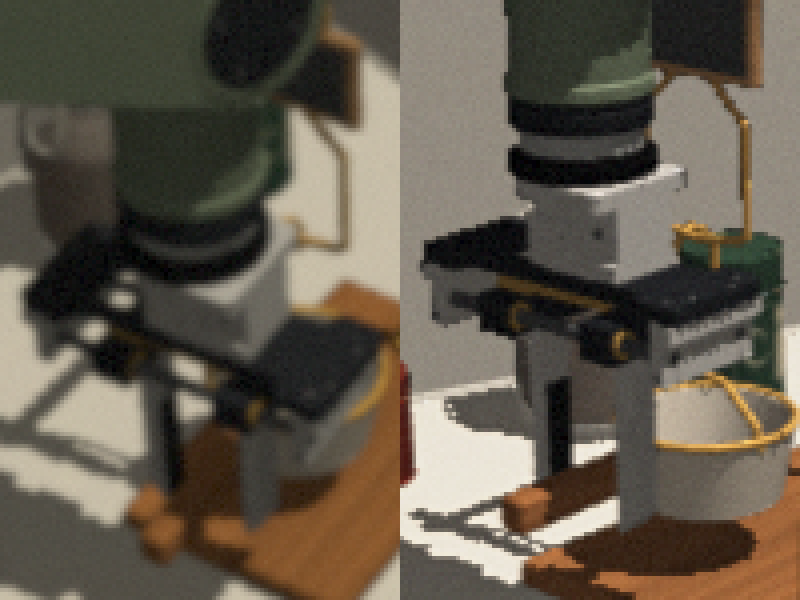

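The crop shows the tub hanging level on the wire. The hook sits over the wire at about (715,235) in the side half, the open fingers straddle the handle without touching, and the wrist force is near zero. I back out along the handle.

Emit:
{"fn": "play_rows", "kwargs": {
  "moves": [
    [0.5,0.2,0,0,0,0,0],
    [0.5,0.6,0,0,0,0,0],
    [0.5,0.7,0,0,0,0,0],
    [0.5,0.7,0,0,0,0,0],
    [0.5,0.7,0,0,0,0,0],
    [0.5,0.7,0,0,0,0,0],
    [0.5,0.7,0,0,0,0,0],
    [0.5,0.7,0,0,0,0,0],
    [0.5,0.7,0,0,0,0,0],
    [0.5,0.3,0,0,0,0,0]
  ]
}}

```text
clock: 18.2
position: [396.5, 54.8, 91.2]
eef_rot: [0.591, -3.085, -0.0]
wrist_force: [0.0, -0.7, 0.3]
width: 47.0
finger_force: 0.0
```

Emit:
{"fn": "play_rows", "kwargs": {
  "moves": [
    [0.5,0,0,-0.5,0,0,0],
    [0.5,0,0,-0.5,0,0,0],
    [0.5,0,0,-0.5,0,0,0],
    [0.5,0,0,0,0,0,0],
    [0.5,0,0,0,0,0,0],
    [0.5,0,0,0,0,0,0],
    [0.5,0,0,0,0,0,0],
    [0.5,0,0,0,0,0,0],
    [0.5,0,0,0,0,0,0],
    [0.5,0,0,0,0,0,0]
  ]
}}

```text
clock: 19.45
position: [398.2, 55.0, 128.9]
eef_rot: [0.592, -3.085, -0.0]
wrist_force: [0.0, 0.4, 0.4]
width: 47.0
finger_force: 0.0
```

Run:
```python
from h import *
import time
c,b=cam('side','pics/d6.png')
for i in range(10): c2,b2=cam('side')
x,y=[int(v) for v in proj(c,[590,130,150])]
A=b[y-75:y+75,x-50:x+50];B=b2[y-75:y+75,x-50:x+50]
print('diff',cv2.absdiff(cv2.GaussianBlur(A,(5,5),0),cv2.GaussianBlur(B,(5,5),0)).max())
cv2.imwrite('pics/z6.png',cv2.resize(np.hstack([A,B]),None,fx=4,fy=4,interpolation=3))
print(manip.read_state()['wrist_force'],manip.read_state()['clock'])
```

```text
diff 34
[-0.3206903   0.15467961  0.09830671] 20.0
```

View pics/z6.png

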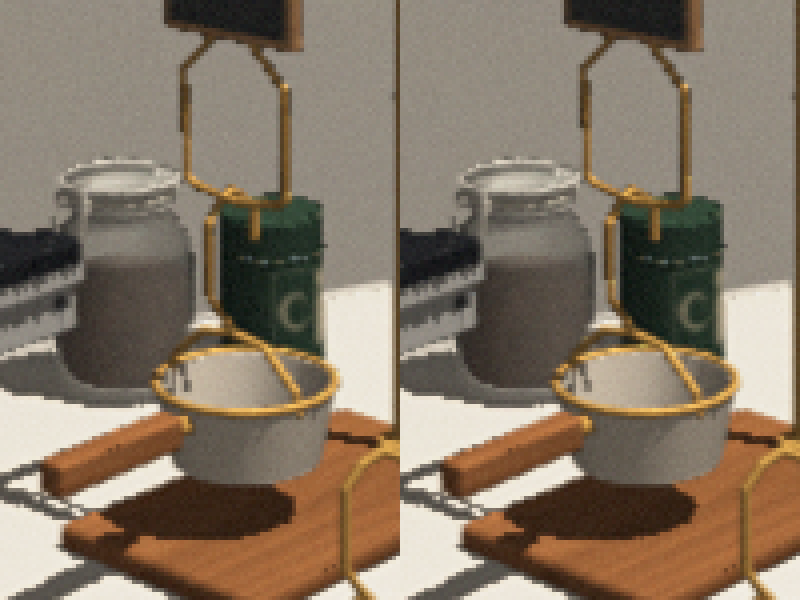

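The tub hangs level on the middle of the wire with the hook over it, and the two frames are nearly identical. I let it settle a little more and hand in.

Emit:
{"fn": "play_rows", "kwargs": {
  "moves": [
    [0.5,0,0,0,0,0,0],
    [0.5,0,0,0,0,0,0],
    [0.5,0,0,0,0,0,0],
    [0.5,0,0,0,0,0,0],
    [0.5,0,0,0,0,0,0],
    [0.5,0,0,0,0,0,0],
    [0.5,0,0,0,0,0,0],
    [0.5,0,0,0,0,0,0],
    [0.5,0,0,0,0,0,0],
    [0.5,0,0,0,0,0,0]
  ]
}}

```text
clock: 21.25
position: [398.2, 55.0, 129.0]
eef_rot: [0.592, -3.085, -0.0]
wrist_force: [0.3, 0.4, 0.4]
width: 47.4
finger_force: 0.0
```

Emit:
{"fn": "play_rows", "kwargs": {
  "moves": [
    [0.5,0,0,0,0,0,0],
    [0.5,0,0,0,0,0,0],
    [0.5,0,0,0,0,0,0],
    [0.5,0,0,0,0,0,0],
    [0.5,0,0,0,0,0,0],
    [0.5,0,0,0,0,0,0],
    [0.5,0,0,0,0,0,0],
    [0.5,0,0,0,0,0,0],
    [0.5,0,0,0,0,0,0],
    [0.5,0,0,0,0,0,0]
  ]
}}

```text
clock: 22.5
position: [398.2, 55.0, 128.9]
eef_rot: [0.592, -3.085, -0.0]
wrist_force: [-0.6, 0.4, -0.6]
width: 47.2
finger_force: 0.0
```

```bash
python3 -c "
from workcell import hand_in
print(hand_in())"
```

```text
the job is handed in; nothing more can be done
None
```

The white tub is hanging by its hook on the loop below the slate board, level and nearly still in the last pictures, with the gripper clear and the green tub never touched; I handed in at 22.5 s, and no verdict was returned.

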